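# Fit the cell in the bench lamp and snap its tail cap on

## Task

The inspection lamp stands lens-down in its wooden block with its battery barrel open: put the fat cell (not the thin one lying on the bench) upright into the barrel and let go of it. Then put the tail cap straight over the cell and press it down onto the barrel until it snaps past its catches, and keep pressing: finish with the gripper still on the cap, holding it pressed hard down against the collar of the barrel. Leave the thin cell, the pliers and the ring clamp where they are.

Things in the scene. Friction and masses are not known exactly. Their poses are not given: they have to be found in the camera images.
- lamp: Inspection lamp fixed upright on the bench: a wooden block 64 x 64 mm, 22 mm high, with a round aluminium barrel rising from it. Origin: centre of the block's underside; z up along the barrel. Four sprung steel teeth stand out of the barrel, noses 15 mm below its rim; below them is a collar, 43 mm wide, its top face 22 mm below the rim
- lamp_rim (a point): Centre of the barrel's mouth at its rim, 80 mm above the bench; z up. The bore is round, 20.8 mm wide and 45 mm deep; its floor is a sprung contact plate (1.5 N per mm, up to 7 mm). Outside the barrel is 30 mm wide, stepped down to 26 mm over the top 4 mm
- cell: The fat grey cell: a round cylinder 18 mm wide and 65 mm tall, about 46 g, standing upright and loose on the bench. Origin: centre of its underside, z along its length. It slides into the bore with 1.4 mm to spare all round and then stands 20 mm proud of the rim; its foot is chamfered by about 2 mm
- cell_top (a point): Centre of the top of the cell's button, 65 mm above its origin
- cap: The tail cap: a dark steel round cup, 43 mm wide, 42 mm tall, about 40 g, standing loose on the bench with its open end down. Origin: centre of its open underside, z up. Inside 37.6 mm wide and 37.5 mm deep; a lip 2.5 mm high at the mouth narrows it to 32 mm
- cap_top (a point): Centre of the cap's closed top face, 42 mm above its underside. Pressed over the barrel, the lip meets the teeth with the underside about 10 mm below the rim; the force grows to about 8 to 15 N, then drops suddenly 15 to 18 mm below the rim as the lip snaps past them
- aa_cell: The thin cell, 15 mm wide and 50 mm long, lying on the bench; not for this lamp. Origin: centre of its underside, y along its length
- pliers2: Pliers lying on the bench, 43 x 133 mm, 11 mm high. Origin: centre of the underside, y along the length
- ring_clamp: Wooden ring clamp lying on the bench, 32 x 149 mm, 23 mm high. Origin: centre of the underside, y along the length
- lamp_collar (a point): On the barrel's axis at the collar's top face, 58 mm above the bench, where the cap's underside lies when pressed home. Let go, a snapped cap is lifted about 3 mm off it by the contact spring; holding it on the collar takes about 7 N or more

How it is judged:
On the way, in this order (a step that is already met when the one before it is completed fails the run):
1. the fat cell stands in the barrel, down on the contact plate, and is let go (horizontal distance between cell and lamp below 0.004 m and z of cell in the frame of lamp below 0.0375 m and angle between cell's own z axis and vertical below 0.15 rad and contact force between the fingers and cell below 0.1 N), for 0.2 s.
2. the cap has snapped past the teeth (z of cap in the frame of lamp below 0.0617 m and horizontal distance between cap and lamp below 0.004 m), for 0.2 s.
At the end, for the whole second after the job is handed in: The fat cell is in the barrel under the cap; the cap is snapped on, straight (0.1 rad), within 4 mm of the barrel's axis, at rest, and held down with its underside within 1.2 mm of the collar (let go, it would rise about 3 mm), the fingers on it with more than 4 N (z of cap in the frame of lamp between 0.055 and 0.0592 m and horizontal distance between each of cap, cell and lamp below 0.004 m and angle between the z axis of cap and the z axis of lamp, either way round below 0.1 rad and angle between cap's own z axis and vertical below 0.1 rad and z of cell in the frame of lamp below 0.0345 m and contact force between the fingers and cap above 4 N and linear speed of cap below 0.02 m/s); the arm keeps its last pose, push and grip.
It fails at once if the thin cell, the pliers or the ring clamp is shifted by more than 30 mm (distance of any of aa_cell, pliers2, ring_clamp from where it was at the start of the episode above 0.03 m).
It also fails if it takes over 61 s, if anything falls off the work surface, if the arm or the gripper's body presses on something with over 40 N, if the wrist force passes 120 N, or if a joint passes its speed limit or range.

## Robot

A 7-joint arm with a two-finger parallel gripper is mounted at the origin on a cart in front of the work surface, level with it; the furniture and walls round the work are solid. World frame = base frame: x ahead of the robot, y to its left, z up, the work surface at z = 0. Lengths are in m, angles in rad, forces in N, time in s.
With the tool pointing down it reaches from about 0.425 to 0.95 m from the base axis. Payload 4.7 kg.
Tool frame: the origin (TCP) lies at the very end of the fingers, on their centre line; the grasp point (between the pads) lies 19 mm behind it; z points along the fingers, y is the line along which they close (so a half turn about z gives the same grasp; the last joint's range is limited). The gripper opens to 85 mm and grips with 20 to 120 N. Pads are 22 mm wide; open, the fingers measure 114 mm over their backs; the gripper's body (76 mm by 85 mm) begins 54 mm behind the grasp point. The pads swing forward as they close: fully open they stand 13 mm farther back than shut.
Start: joints at [-1.187, 0.469, -0.049, 1.532, 0.024, 1.141, -0.082], TCP at [0.271, 0.618, 0.231] pointing down, gripper open.
Joint ranges: [-2.59, 2.59], [-0.33, 1.99], [-1.39, 1.29], [0.1, 2.45], [-1.04, 4.18], [0.21, 1.99], [-2.66, 2.66]. Speed limits (rad/s): [2.57, 2.57, 3.14, 3.14, 3.14, 3.14, 3.14].

## Interface

Orientations are given as a rotation vector (axis times angle).
In Python, from plant import manip gives the robot as it stands. The module is installed in compiled form; this text tells all that it offers.
- The arm moves only by the tool servo_tool, never from a script. Its argument "steps" is a list of rows, each an object of numbers: "x", "y", "z": the shift along the tool's x, y, z normalised to -1 to 1, where 1 is 50 mm; "wx", "wy", "wz": the turn, a rotation vector about the tool's x, y, z normalised to -1 to 1, where 1 is 6 degrees. In form: [{"x": .., "y": .., "z": .., "wx": .., "wy": .., "wz": ..}, ...]. A call has exactly 8 rows; each row shifts and turns the commanded pose from where the row before left it, along the tool's axes as they then stand; what a row does not reach is not made up. A row lasts 1/8 s, in which the tool goes at most 62.5 mm and 10.7 degrees, less where a joint would pass 70% of its speed; a pose out of reach is approached as far as the arm can. A call with a number of a shift or a turn outside -1 to 1 is refused whole. A call with a gripper value outside its range is refused whole. "claw" is the closure, from -1 (fully open) to 1 (shut), set as the call begins (left out, the last holds). The fingers move at their own pace and stop on an object; "squeeze" is the grip in N (left out, the last holds). Time passes only in rows, so rows that do not move let the fingers close, or fill a call up. It gives the time, the measured TCP pose, the force, the opening and the grip force at its end, in the units of the state.
- manip.state(): the state, without advancing time (a new reading comes with each control period).
- manip.snapshot(name): name is "side" or "top" or "wrist"; returns a dict with "pixels" (384x512x3 uint8, blue, green, red), "mtx" (3x3 intrinsics, pixels), "R" (3x3) and "t" (3): a world point X has camera coordinates R X + t. Camera axes: x right, y down, z forward; pixel columns grow to the right and rows downward; lengths in m; the calibration is good to about 2 mm. A picture is of the moment at which its call begins. There is no depth.
- manip.close_job(): hands the job in; it is judged then, once.
Trained networks look in a picture, given as the dict that the camera call returned (one of the last four; its "shot" number tells which), for a name from the list of things; names that differ only in an ending like _2 or _b are one class to them, and where a whole thing is asked for, a point or a joint stands for the part that bears it (a point fixed in the world has none). Each returns a list of dicts, best first, with "confidence" (0 to 1); they miss things now and then, are a little off and sometimes report something else, mostly with a low value. They report only what shows in the picture. A call takes as long as a camera call.
- manip.look_for(picture, query): "centre" ([column, row] in pixels, amid what is visible of it).
- manip.trace(picture, query): "mask" (384x512 bool, what is visible of it) and "centre" ([column, row] in pixels, amid what is visible of it).
The state is a dict: "t": time; "qpos": joint angles; "qd": joint speeds; "tau": joint torques, N m; "position": TCP position; "eef_rot": TCP orientation; "wrist_force": force on the tool from outside, world axes, zero at the start; "wrist_torque": the same for the moment, N m; "opening": opening from 0.0 (shut) to 1.0 (fully open); "grasp_force": force on a finger pad.
Only numpy, scipy, OpenCV 4.12 (cv2) and the standard library are available. Lean on these libraries where they do the work, as an engineer would, in place of code of your own. Each camera call takes 0.05 s, during which the arm holds its last target. There are 200 camera calls.

## Working session

There is one attempt and no reset: what is moved stays moved. The work goes in short steps, Python scripts to look and compute and a tool call to move; the robot and the scene stay as the last step left them, time stands still between calls to the robot, and variables do not carry over. Pictures are saved under pics/ and viewed, at most 10 in all, crops included, and the job is handed in when it is done.

Besides the shell and the picture viewer there is one more tool, called as name(argument=value, ...), one argument or row to a line, values as JSON. servo_tool: Moves the arm, as the interface text tells. Scaled input: -1 to 1 covers 50 mm each way for a shift and 6 degrees each way for a turn. Its arguments: {"type":"object","properties":{"steps":{"type":"array"},"claw":{"type":"number"},"squeeze":{"type":"number"}},"required":["steps"]}

```bash
mkdir -p pics; cat > h.py <<'E'
import numpy as np, cv2
from plant import manip
from scipy.spatial.transform import Rotation as Ro
def ray(p,uv):
    d=np.linalg.inv(p["mtx"])@np.array([uv[0],uv[1],1.]); R=np.array(p["R"]); 
    d=R.T@d; return -R.T@np.array(p["t"]), d/np.linalg.norm(d)
def onz(p,uv,z):
    c,d=ray(p,uv); return c+d*(z-c[2])/d[2]
def proj(p,X):
    q=p["mtx"]@(np.array(p["R"])@np.array(X)+p["t"]); return q[:2]/q[2]
def tri(rays):
    A=np.zeros((3,3));b=np.zeros(3)
    for c,d in rays:
        P=np.eye(3)-np.outer(d,d);A+=P;b+=P@c
    return np.linalg.solve(A,b)
E
python3 - <<'E'
from h import *
s=manip.state();print(s)
P={n:manip.snapshot(n) for n in("side","top","wrist")}
for n,p in P.items():
    print(n,np.round(p["mtx"],1).tolist(),np.round(-np.array(p["R"]).T@p["t"],3))
    for q in("lamp","lamp_rim","cell","cell_top","cap","cap_top","aa_cell","pliers2","ring_clamp"):
        r=manip.look_for(p,q)
        print(q,[(np.round(a["centre"]).tolist(),round(a["confidence"],2)) for a in r[:3]])
cv2.imwrite("pics/a.png",cv2.resize(np.vstack([np.hstack([P["side"]["pixels"],P["top"]["pixels"]])]),(800,300),interpolation=cv2.INTER_AREA))
cv2.imwrite("pics/b.png",P["top"]["pixels"])
E
```

```text
{'t': 0.0, 'qpos': array([-1.18688734,  0.46945005, -0.04856235,  1.53372403,  0.02411908,
        1.14098952, -0.08227499]), 'qd': array([-0.00038065, -0.00057815, -0.00060102, -0.00032501,  0.00101989,
        0.0022395 , -0.00132837]), 'tau': array([-1.63670861e-04, -5.10306931e+01, -4.70039912e-02, -2.37719768e+01,
        1.06546711e-02,  7.21918346e-03,  2.04776910e-06]), 'position': array([0.27057363, 0.61774609, 0.23024277]), 'eef_rot': array([-0.64372643, -3.07462344,  0.00308107]), 'wrist_force': array([ 0.30008356, -0.94894461, -0.24749993]), 'wrist_torque': array([ 0.02816865, -0.01988748,  0.02236717]), 'grasp_force': 0.0, 'opening': 1.001553824677731}
side [[402.1, 0.0, 255.1], [0.0, 402.1, 194.1], [0.0, 0.0, 1.0]] [ 0.492 -0.494  0.607]
lamp [([262.0, 229.0], 0.88), ([240.0, 294.0], 0.55)]
lamp_rim [([259.0, 232.0], 0.78)]
cell [([242.0, 296.0], 0.59)]
cell_top []
cap []
cap_top [([214.0, 176.0], 0.52)]
aa_cell [([193.0, 259.0], 0.73)]
pliers2 [([198.0, 223.0], 0.78)]
ring_clamp [([315.0, 225.0], 0.83), ([260.0, 231.0], 0.52)]
top [[482.3, 0.0, 254.8], [0.0, 482.3, 186.6], [0.0, 0.0, 1.0]] [0.413 0.16  0.976]
lamp [([271.0, 194.0], 0.74)]
lamp_rim [([270.0, 193.0], 0.71), ([241.0, 267.0], 0.71)]
cell [([358.0, 219.0], 0.5)]
cell_top [([292.0, 264.0], 0.66), ([359.0, 218.0], 0.58)]
cap [([147.0, 236.0], 0.69)]
cap_top [([270.0, 193.0], 0.75), ([150.0, 234.0], 0.69)]
aa_cell [([291.0, 264.0], 0.51)]
pliers2 [([239.0, 269.0], 0.76)]
ring_clamp [([263.0, 137.0], 0.93)]
wrist [[314.3, 0.0, 255.0], [0.0, 314.3, 192.8], [0.0, 0.0, 1.0]] [0.207 0.647 0.373]
lamp []
lamp_rim []
cell []
cell_top []
cap []
cap_top []
aa_cell []
pliers2 [([62.0, 376.0], 0.63)]
ring_clamp []
```

View pics/a.png

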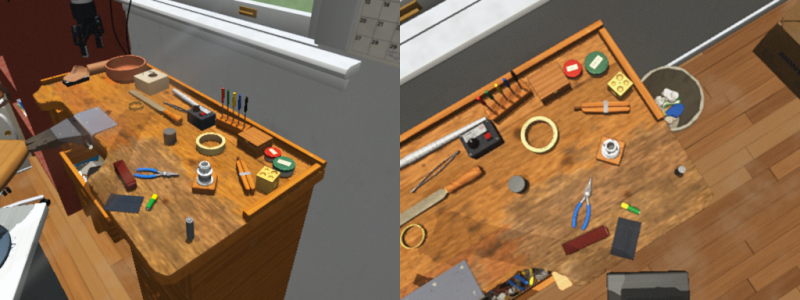

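View pics/b.png

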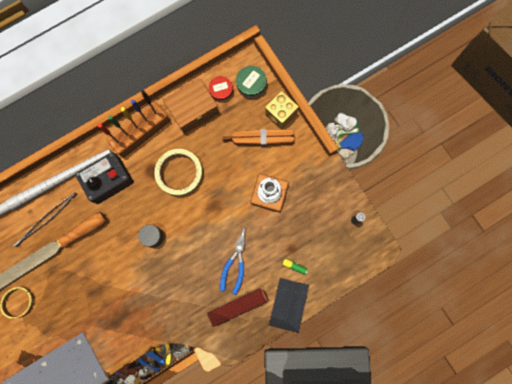

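The top view shows the lamp near (270,192), the fat cell standing at (359,218) and the cap at (150,236). The thin cell is at (294,267), the pliers at (235,262) and the ring clamp at (263,137). The side view agrees.

```bash
python3 - <<'E'
from h import *
P={n:manip.snapshot(n) for n in("side","top")}
def mk(n,q,near):
    best=None
    for a in manip.trace(P[n],q):
        m=a["mask"];ys,xs=np.nonzero(m)
        if np.hypot(xs.mean()-near[0],ys.mean()-near[1])<15: return np.array([xs.mean(),ys.mean()]),len(xs),(xs.min(),xs.max(),ys.min(),ys.max()),round(a["confidence"],2)
for q,nt,ns,h in(("cell",(359,218),(242,294),.0325),("cap",(150,236),(214,176),.021),("lamp",(270,193),(260,232),.04)):
    a=mk("top",q,nt);b=mk("side",q,ns);print(q,a,b)
    if a:print(" top",onz(P["top"],a[0],h))
    if b:print(" side",onz(P["side"],b[0],h))
    if a and b:print(" tri",tri([ray(P["top"],a[0]),ray(P["side"],b[0])]))
print("rim",onz(P["top"],(270,193),.08),"celltop",onz(P["top"],(359,218),.065),"captop",onz(P["top"],(150,234),.042))
for n,uv in(("aa",(294,267)),("pl",(235,262)),("rc",(263,137))):print(n,onz(P["top"],uv,.01))
R=Ro.from_rotvec(manip.state()["eef_rot"]).as_matrix();print(np.round(R,3))
for n,p in P.items():
  for k,(cx,cy) in enumerate([((359,218),(270,193),(150,236)) if n=="top" else ((242,294),(260,225),(214,176))][0]):
    c=cv2.resize(p["pixels"][cy-32:cy+32,cx-32:cx+32],(256,256),interpolation=cv2.INTER_CUBIC)
    row=c if k==0 else np.hstack([row,c])
  if n=="side":S=row
cv2.imwrite("pics/c.png",np.vstack([S,row]))
E
```

```text
cell (array([356.98148148, 218.2962963 ]), 108, (np.int64(351), np.int64(363), np.int64(213), np.int64(224)), 0.41) (array([242.95515695, 292.06278027]), 223, (np.int64(238), np.int64(247), np.int64(279), np.int64(306)), 0.5)
 top [ 0.52277568 -0.01937214  0.0325    ]
 side [ 0.52475723 -0.02062186  0.0325    ]
 tri [ 0.52389099 -0.01960176  0.031096  ]
cap (array([150.15315315, 235.78603604]), 444, (np.int64(138), np.int64(163), np.int64(225), np.int64(247)), 0.55) None
 top [0.50223304 0.38978739 0.021     ]
lamp (array([268.74418605, 192.37310415]), 989, (np.int64(250), np.int64(287), np.int64(174), np.int64(211)), 0.88) (array([261.97167969, 230.02246094]), 1024, (np.int64(246), np.int64(278), np.int64(207), np.int64(248)), 0.73)
 top [0.57865005 0.1513993  0.04      ]
 side [0.58292281 0.1298896  0.04      ]
 tri [0.58411976 0.15124559 0.0202429 ]
rim [0.57027082 0.14944252 0.08      ] celltop [ 0.51941776 -0.01702313  0.065     ] captop [0.50374246 0.38507493 0.042     ]
aa [0.43292155 0.10645634 0.01      ]
pl [0.44611032 0.22272713 0.01      ]
rc [0.70120508 0.15906617 0.01      ]
[[-0.916  0.401 -0.   ]
 [ 0.401  0.916  0.   ]
 [ 0.     0.    -1.   ]]
```

View pics/c.png

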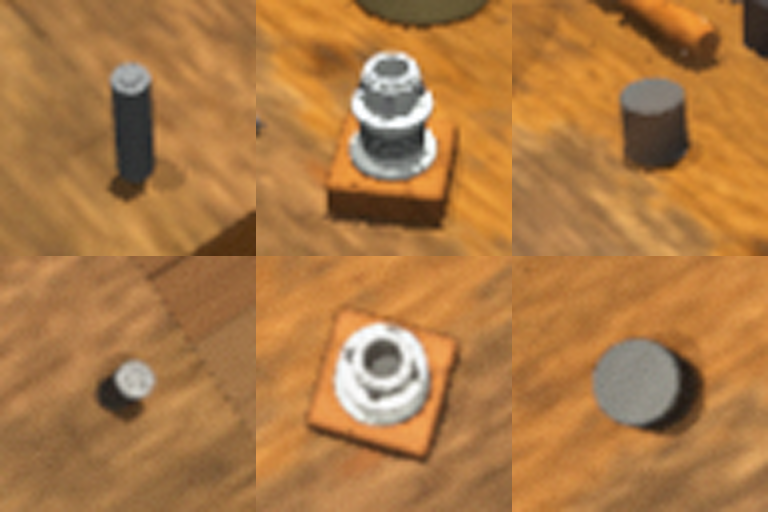

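The zoomed crops give the top-centre pixels. In the side view these are the cell at (242.4,280.9), the rim at (261.6,209.6) and the cap top at (216.9,167.9). In the top view they are (360.4,216.5), (269.4,185.9) and (149.1,235.1).

```bash
cat >> h.py <<'E'
def plan(X,n=1,yaw=None):
    """normalised shift per row for n rows to reach world X from the measured pose; turn to vertical"""
    s=manip.state();R=Ro.from_rotvec(s["eef_rot"]).as_matrix();d=R.T@(np.array(X)-s["position"])
    up=R.T@np.array([0,0,-1.]);w=np.cross([0,0,1.],up)
    print("pos",np.round(s["position"],4),"t",round(s["t"],2),"shift/row",np.round(d/.05/n,3),"tilt fix deg",np.round(np.degrees(w),2),"rotx",np.round(R[:,0],3),"F",np.round(s["wrist_force"],1),"open",round(s["opening"],3),"g",round(s["grasp_force"],1))
E
python3 - <<'E'
from h import *
P={n:manip.snapshot(n) for n in("side","top")}
for q,a,b,h in(("celltop",(360.4,216.5),(242.4,280.9),.065),("rim",(269.4,185.9),(261.6,209.6),.08),("captop",(149.1,235.1),(216.9,167.9),.042)):
    print(q,tri([ray(P["top"],a),ray(P["side"],b)]).round(4),onz(P["top"],a,h).round(4),onz(P["side"],b,h).round(4))
plan((.523,-.020,.17),8)
E
```

```text
celltop [ 0.5238 -0.0204  0.062 ] [ 0.5222 -0.0199  0.065 ] [ 0.5248 -0.0229  0.065 ]
rim [0.585  0.1501 0.0785] [0.5839 0.1501 0.08  ] [0.5855 0.1484 0.08  ]
captop [0.5034 0.3878 0.0384] [0.5017 0.3868 0.042 ] [0.5047 0.3825 0.042 ]
pos [0.2708 0.6183 0.2313] t 2.0 shift/row [-1.218 -1.209  0.153] tilt fix deg [ 0. -0.  0.] rotx [-0.916  0.401  0.   ] F [ 0.9 -0.3  0.2] open 1.0 g 0.0
```

servo_tool(
  steps=[
    {"x": -0.4,"y": -0.4,"z": 0},
    {"x": -0.7,"y": -0.7,"z": 0},
    {"x": -0.75,"y": -0.75,"z": 0},
    {"x": -0.75,"y": -0.75,"z": 0},
    {"x": -0.75,"y": -0.75,"z": 0},
    {"x": -0.75,"y": -0.75,"z": 0},
    {"x": -0.75,"y": -0.75,"z": 0},
    {"x": -0.75,"y": -0.75,"z": 0},
  ],
  claw=-1,
  squeeze=40,
)

```text
invalid input at $.steps[0]: expected keys x, y, z, wx, wy, wz
```

servo_tool(
  steps=[
    {"x": -0.75,"y": -0.75,"z": 0.2},
    {"x": -0.75,"y": -0.75,"z": 0.2},
    {"x": -0.75,"y": -0.75,"z": 0.2},
    {"x": -0.7,"y": -0.7,"z": 0.2},
    {"x": -0.7,"y": -0.7,"z": 0.2},
    {"x": -0.4,"y": -0.35,"z": 0.2},
    {"x": -0.1,"y": -0.1,"z": 0},
    {"x": 0,"y": 0,"z": 0},
  ],
)

```text
invalid input at $.steps[0]: expected keys x, y, z, wx, wy, wz
```

```bash
python3 - <<'E'
from h import *
p=manip.snapshot("wrist")
plan((.523,-.020,.17))
for X in((.523,-.02,.065),(.523,-.02,0)):print(proj(p,X))
print(manip.look_for(p,"cell_top")[:2],manip.look_for(p,"cell")[:2])
cv2.imwrite("pics/d.png",p["pixels"])
E
```

```text
pos [0.2708 0.6183 0.2313] t 2.05 shift/row [-9.743 -9.67   1.226] tilt fix deg [ 0. -0.  0.] rotx [-0.916  0.401  0.   ] F [0.2 0.2 0.4] open 0.996 g 0.0
[-83.77392659 510.3687674 ]
[-42.25722489 460.66204015]
[] []
```

View pics/d.png

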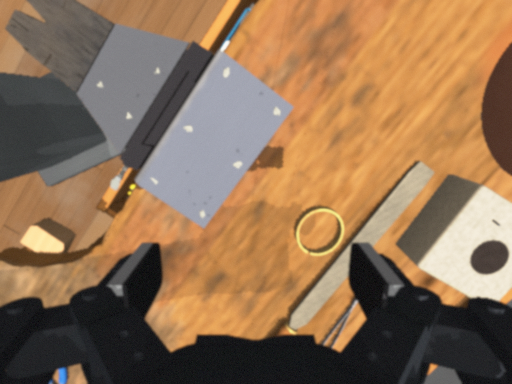

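The move was refused because the turn keys were missing. The picture therefore shows the start view: a grey plate, the file, a small ring, and the fingers at (150,290) and (365,290).

servo_tool(
  steps=[
    {"x": -0.4,"y": -0.4,"z": 0,"wx": 0,"wy": 0,"wz": 0},
    {"x": -0.7,"y": -0.7,"z": 0,"wx": 0,"wy": 0,"wz": 0},
    {"x": -0.75,"y": -0.75,"z": 0,"wx": 0,"wy": 0,"wz": 0},
    {"x": -0.75,"y": -0.75,"z": 0,"wx": 0,"wy": 0,"wz": 0},
    {"x": -0.75,"y": -0.75,"z": 0,"wx": 0,"wy": 0,"wz": 0},
    {"x": -0.75,"y": -0.75,"z": 0,"wx": 0,"wy": 0,"wz": 0},
    {"x": -0.75,"y": -0.75,"z": 0,"wx": 0,"wy": 0,"wz": 0},
    {"x": -0.75,"y": -0.75,"z": 0,"wx": 0,"wy": 0,"wz": 0},
  ],
  claw=-1,
  squeeze=40,
)

```text
t: 3.15
position: [0.4155, 0.2479, 0.2317]
eef_rot: [0.644, 3.074, 0.001]
wrist_force: [1.0, -0.0, 0.1]
opening: 1.001
grasp_force: 0.0
```

servo_tool(
  steps=[
    {"x": -0.75,"y": -0.75,"z": 0.2,"wx": 0,"wy": 0,"wz": 0},
    {"x": -0.75,"y": -0.75,"z": 0.2,"wx": 0,"wy": 0,"wz": 0},
    {"x": -0.75,"y": -0.75,"z": 0.2,"wx": 0,"wy": 0,"wz": 0},
    {"x": -0.7,"y": -0.7,"z": 0.2,"wx": 0,"wy": 0,"wz": 0},
    {"x": -0.7,"y": -0.7,"z": 0.2,"wx": 0,"wy": 0,"wz": 0},
    {"x": -0.4,"y": -0.35,"z": 0.2,"wx": 0,"wy": 0,"wz": 0},
    {"x": -0.1,"y": -0.1,"z": 0,"wx": 0,"wy": 0,"wz": 0},
    {"x": 0,"y": 0,"z": 0,"wx": 0,"wy": 0,"wz": 0},
  ],
)

```text
t: 4.15
position: [0.5228, -0.0209, 0.1716]
eef_rot: [0.643, 3.075, 0.001]
wrist_force: [-0.5, 0.4, 0.4]
opening: 0.997
grasp_force: 0.0
```

```bash
python3 - <<'E'
from h import *
p=manip.snapshot("wrist")
plan((.523,-.020,.17))
for X in((.523,-.02,.065),(.523,-.02,0)):print(proj(p,X))
cv2.imwrite("pics/d2.png",p["pixels"])
E
```

```text
pos [ 0.5227 -0.0201  0.1716] t 4.2 shift/row [-0.005  0.005  0.033] tilt fix deg [ 0.06 -0.01  0.  ] rotx [-0.917  0.4    0.   ] F [-0.6 -0.3 -0.1] open 0.998 g 0.0
[255.30585493 191.89629393]
[255.2416314  174.88828633]
```

View pics/d2.png

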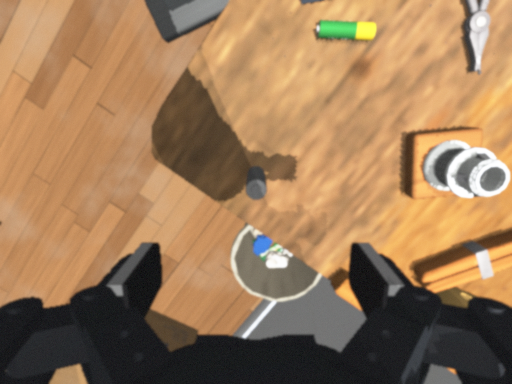

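The cell stands at about (256,165–198), with its top near (257,188). The rim of the lamp is at about (490,178). I'll refine both from a zoomed crop.

```bash
python3 - <<'E'
from h import *
im=cv2.imread("pics/d2.png")
a=cv2.resize(im[155:215,225:285],(400,400),interpolation=cv2.INTER_CUBIC)
b=cv2.resize(im[145:205,452:512],(400,400),interpolation=cv2.INTER_CUBIC)
cv2.imwrite("pics/e.png",np.hstack([a,b]))
p=manip.snapshot("wrist"); s=manip.state()
print(proj(p,s["position"]),proj(p,s["position"]+[0,0,.019]))
E
```

```text
[254.30592323 249.29700299] [254.23190473 268.51763805]
```

View pics/e.png

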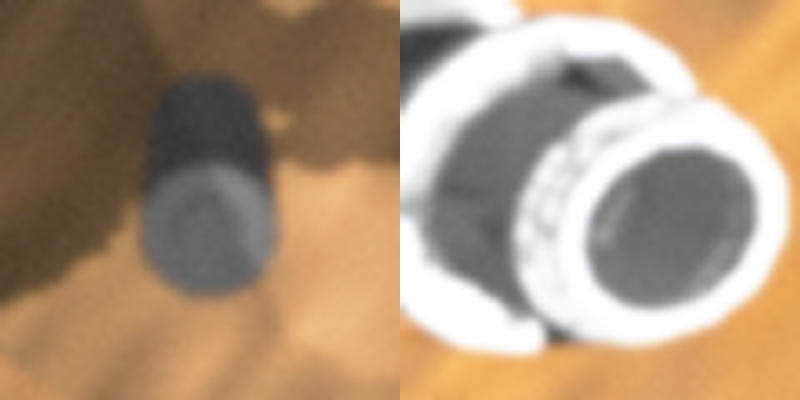

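The cell top centre is at (255.8,189.1) and the bore mouth at (492.2,178.8).

```bash
python3 - <<'E'
from h import *
p=manip.snapshot("wrist")
c=onz(p,(255.8,189.1),.065);r=onz(p,(492.2,178.8),.08);print(c,r)
plan((c[0],c[1],.051))
E
```

```text
[ 0.52091311 -0.01762344  0.065     ] [0.58222411 0.1529532  0.08      ]
pos [ 0.5227 -0.0198  0.1717] t 4.3 shift/row [0.05  0.024 2.414] tilt fix deg [ 0.06  0.01 -0.  ] rotx [-0.917  0.399 -0.   ] F [ 0.5 -0.2  0.6] open 1.001 g 0.0
```

servo_tool(
  steps=[
    {"x": 0.03,"y": 0.02,"z": 0.5,"wx": 0,"wy": 0,"wz": 0},
    {"x": 0,"y": 0,"z": 0.7,"wx": 0,"wy": 0,"wz": 0},
    {"x": 0,"y": 0,"z": 0.6,"wx": 0,"wy": 0,"wz": 0},
    {"x": 0,"y": 0,"z": 0.4,"wx": 0,"wy": 0,"wz": 0},
    {"x": 0,"y": 0,"z": 0.2,"wx": 0,"wy": 0,"wz": 0},
    {"x": 0,"y": 0,"z": 0.09,"wx": 0,"wy": 0,"wz": 0},
    {"x": 0,"y": 0,"z": 0,"wx": 0,"wy": 0,"wz": 0},
    {"x": 0,"y": 0,"z": 0,"wx": 0,"wy": 0,"wz": 0},
  ],
)

```text
t: 5.3
position: [0.5224, -0.0199, 0.0475]
eef_rot: [0.643, 3.074, 0.001]
wrist_force: [0.3, -0.4, 0.9]
opening: 0.998
grasp_force: 0.0
```

servo_tool(
  steps=[
    {"x": 0,"y": 0,"z": 0,"wx": 0,"wy": 0,"wz": 0},
    {"x": 0,"y": 0,"z": 0,"wx": 0,"wy": 0,"wz": 0},
    {"x": 0,"y": 0,"z": 0,"wx": 0,"wy": 0,"wz": 0},
    {"x": 0,"y": 0,"z": 0,"wx": 0,"wy": 0,"wz": 0},
    {"x": 0,"y": 0,"z": 0,"wx": 0,"wy": 0,"wz": 0},
    {"x": 0,"y": 0,"z": 0,"wx": 0,"wy": 0,"wz": 0},
    {"x": 0,"y": 0,"z": 0,"wx": 0,"wy": 0,"wz": 0},
    {"x": 0,"y": 0,"z": 0,"wx": 0,"wy": 0,"wz": 0},
  ],
  claw=1,
  squeeze=40,
)

```text
t: 6.3
position: [0.522, -0.02, 0.047]
eef_rot: [0.644, 3.075, 0.0]
wrist_force: [0.4, 0.3, 3.4]
opening: 0.189
grasp_force: 39.2
```

```bash
python3 - <<'E'
from h import *
plan((.522,-.019,.16))
E
```

```text
pos [ 0.522 -0.02   0.047] t 6.3 shift/row [ 0.006  0.019 -2.261] tilt fix deg [ 0.01  0.02 -0.  ] rotx [-0.916  0.401 -0.   ] F [0.4 0.3 3.4] open 0.189 g 39.2
```

servo_tool(
  steps=[
    {"x": 0,"y": 0,"z": -0.3,"wx": 0,"wy": 0,"wz": 0},
    {"x": 0,"y": 0,"z": -0.7,"wx": 0,"wy": 0,"wz": 0},
    {"x": 0,"y": 0.3,"z": -0.7,"wx": 0,"wy": 0,"wz": 0},
    {"x": 0.06,"y": 0.7,"z": -0.36,"wx": 0,"wy": 0,"wz": 0},
    {"x": 0.06,"y": 0.8,"z": 0,"wx": 0,"wy": 0,"wz": 0},
    {"x": 0.06,"y": 0.8,"z": 0,"wx": 0,"wy": 0,"wz": 0},
    {"x": 0.06,"y": 0.7,"z": 0,"wx": 0,"wy": 0,"wz": 0},
    {"x": 0,"y": 0.31,"z": 0,"wx": 0,"wy": 0,"wz": 0},
  ],
)

```text
t: 7.3
position: [0.5832, 0.1526, 0.1501]
eef_rot: [-0.639, -3.076, -0.001]
wrist_force: [0.6, -0.5, -0.5]
opening: 0.19
grasp_force: 39.1
```

servo_tool(
  steps=[
    {"x": 0,"y": 0,"z": 0,"wx": 0,"wy": 0,"wz": 0},
    {"x": 0,"y": 0,"z": 0,"wx": 0,"wy": 0,"wz": 0},
    {"x": 0,"y": 0,"z": 0,"wx": 0,"wy": 0,"wz": 0},
    {"x": 0,"y": 0,"z": 0,"wx": 0,"wy": 0,"wz": 0},
    {"x": 0,"y": 0,"z": 0,"wx": 0,"wy": 0,"wz": 0},
    {"x": 0,"y": 0,"z": 0,"wx": 0,"wy": 0,"wz": 0},
    {"x": 0,"y": 0,"z": 0,"wx": 0,"wy": 0,"wz": 0},
    {"x": 0,"y": 0,"z": 0,"wx": 0,"wy": 0,"wz": 0},
  ],
)

```text
t: 8.3
position: [0.5832, 0.1502, 0.1498]
eef_rot: [-0.644, -3.075, -0.0]
wrist_force: [0.5, 0.1, -1.0]
opening: 0.187
grasp_force: 39.1
```

```bash
python3 - <<'E'
from h import *
plan((.5835,.1505,.15)); s=manip.state()["position"]
out=[]
for n in("side","wrist"):
    p=manip.snapshot(n);q=np.array([.5835,.1505,.09]);u,v=proj(p,q).astype(int);h=30 if n=="side" else 50
    u0=min(max(u-h,0),512-2*h);v0=min(max(v-h,0),384-2*h)
    print(n,"origin",u0,v0,"scale",400/2/h,"rim",proj(p,(.5835,.1505,.08)),"cellfoot",proj(p,(s[0],s[1],s[2]-.047)),"axis58",proj(p,(.5835,.1505,.058)))
    out.append(cv2.resize(p["pixels"][v0:v0+2*h,u0:u0+2*h],(400,400),interpolation=cv2.INTER_CUBIC))
cv2.imwrite("pics/f.png",np.hstack(out))
E
```

```text
pos [0.5832 0.1502 0.1498] t 8.3 shift/row [-0.004  0.007 -0.005] tilt fix deg [ 0.   -0.01  0.  ] rotx [-0.916  0.401  0.   ] F [ 0.5  0.1 -1. ] open 0.187 g 39.1
side origin 230 175 scale 6.666666666666667 rim [260.49573863 209.0891997 ] cellfoot [260.19514497 200.53705309] axis58 [260.6411383  217.18292325]
wrist origin 204 160 scale 4.0 rim [254.72280763 206.18452187] cellfoot [254.0923619  216.93256499] axis58 [254.76098286 197.38272121]
```

View pics/f.png

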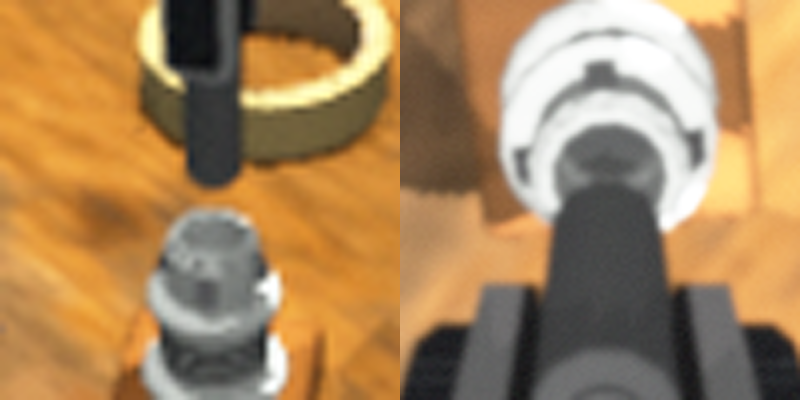

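In the wrist crop, the cell foot and the bore mouth share column 609. In the side crop, the foot is at 214.5 and the rim at about 214. They are aligned, so I'll lower the cell and watch the force.

servo_tool(
  steps=[
    {"x": 0,"y": 0,"z": 0.15,"wx": 0,"wy": 0,"wz": 0},
    {"x": 0,"y": 0,"z": 0.15,"wx": 0,"wy": 0,"wz": 0},
    {"x": 0,"y": 0,"z": 0.1,"wx": 0,"wy": 0,"wz": 0},
    {"x": 0,"y": 0,"z": 0.1,"wx": 0,"wy": 0,"wz": 0},
    {"x": 0,"y": 0,"z": 0.1,"wx": 0,"wy": 0,"wz": 0},
    {"x": 0,"y": 0,"z": 0,"wx": 0,"wy": 0,"wz": 0},
    {"x": 0,"y": 0,"z": 0,"wx": 0,"wy": 0,"wz": 0},
    {"x": 0,"y": 0,"z": 0,"wx": 0,"wy": 0,"wz": 0},
  ],
)

```text
t: 9.4
position: [0.5834, 0.1502, 0.1201]
eef_rot: [0.644, 3.075, 0.001]
wrist_force: [0.6, -0.3, -0.4]
opening: 0.189
grasp_force: 39.1
```

servo_tool(
  steps=[
    {"x": 0,"y": 0,"z": 0.12,"wx": 0,"wy": 0,"wz": 0},
    {"x": 0,"y": 0,"z": 0.14,"wx": 0,"wy": 0,"wz": 0},
    {"x": 0,"y": 0,"z": 0.14,"wx": 0,"wy": 0,"wz": 0},
    {"x": 0,"y": 0,"z": 0.12,"wx": 0,"wy": 0,"wz": 0},
    {"x": 0,"y": 0,"z": 0.12,"wx": 0,"wy": 0,"wz": 0},
    {"x": 0,"y": 0,"z": 0.05,"wx": 0,"wy": 0,"wz": 0},
    {"x": 0,"y": 0,"z": 0,"wx": 0,"wy": 0,"wz": 0},
    {"x": 0,"y": 0,"z": 0,"wx": 0,"wy": 0,"wz": 0},
  ],
)

```text
t: 10.4
position: [0.5834, 0.1502, 0.0855]
eef_rot: [0.644, 3.074, 0.001]
wrist_force: [-0.8, 0.7, -0.6]
opening: 0.191
grasp_force: 39.1
```

servo_tool(
  steps=[
    {"x": 0,"y": 0,"z": 0.02,"wx": 0,"wy": 0,"wz": 0},
    {"x": 0,"y": 0,"z": 0,"wx": 0,"wy": 0,"wz": 0},
    {"x": 0,"y": 0,"z": 0,"wx": 0,"wy": 0,"wz": 0},
    {"x": 0,"y": 0,"z": 0,"wx": 0,"wy": 0,"wz": 0},
    {"x": 0,"y": 0,"z": 0,"wx": 0,"wy": 0,"wz": 0},
    {"x": 0,"y": 0,"z": 0,"wx": 0,"wy": 0,"wz": 0},
    {"x": 0,"y": 0,"z": 0,"wx": 0,"wy": 0,"wz": 0},
    {"x": 0,"y": 0,"z": 0,"wx": 0,"wy": 0,"wz": 0},
  ],
  claw=-1,
)

```text
t: 11.4
position: [0.5832, 0.1502, 0.0843]
eef_rot: [-0.644, -3.075, -0.0]
wrist_force: [0.1, 0.4, -0.5]
opening: 1.002
grasp_force: 0.0
```

servo_tool(
  steps=[
    {"x": 0,"y": 0,"z": -0.2,"wx": 0,"wy": 0,"wz": 0},
    {"x": 0,"y": 0,"z": -0.6,"wx": 0,"wy": 0,"wz": 0},
    {"x": 0,"y": 0,"z": -0.6,"wx": 0,"wy": 0,"wz": 0},
    {"x": 0,"y": 0,"z": -0.4,"wx": 0,"wy": 0,"wz": 0},
    {"x": 0,"y": 0,"z": 0,"wx": 0,"wy": 0,"wz": 0},
    {"x": 0,"y": 0,"z": 0,"wx": 0,"wy": 0,"wz": 0},
    {"x": 0,"y": 0,"z": 0,"wx": 0,"wy": 0,"wz": 0},
    {"x": 0,"y": 0,"z": 0,"wx": 0,"wy": 0,"wz": 0},
  ],
)

```text
t: 12.4
position: [0.5828, 0.1501, 0.1734]
eef_rot: [-0.644, -3.074, 0.001]
wrist_force: [-0.4, 0.1, 0.3]
opening: 1.0
grasp_force: 0.0
```

```bash
python3 - <<'E'
from h import *
plan((.5025,.3868,.18))
p=manip.snapshot("wrist")
print("celltop exp",proj(p,(.5835,.1505,.1)),"rim",proj(p,(.5835,.1505,.08)),"cap",proj(p,(.5025,.3868,.042)))
cv2.imwrite("pics/g.png",p["pixels"])
E
```

```text
pos [0.5828 0.1501 0.1734] t 12.4 shift/row [ 3.37   3.693 -0.132] tilt fix deg [-0.06 -0.07  0.  ] rotx [-0.916  0.401  0.001] F [-0.4  0.1  0.3] open 1.0 g 0.0
celltop exp [255.2825183  205.11643483] rim [255.30152851 197.28001443] cap [499.02734371 -32.30412156]
```

View pics/g.png

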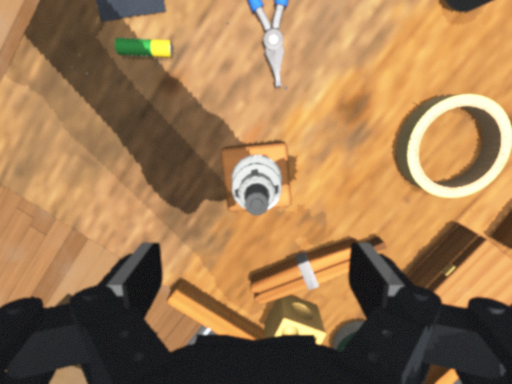

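The cell now stands in the barrel, its top at (257,202). The thin cell and the pliers are untouched. Next is the cap.

servo_tool(
  steps=[
    {"x": 0.3,"y": 0.3,"z": 0,"wx": 0,"wy": 0,"wz": 0},
    {"x": 0.6,"y": 0.65,"z": 0,"wx": 0,"wy": 0,"wz": 0},
    {"x": 0.7,"y": 0.8,"z": 0,"wx": 0,"wy": 0,"wz": 0},
    {"x": 0.7,"y": 0.8,"z": 0,"wx": 0,"wy": 0,"wz": 0},
    {"x": 0.6,"y": 0.65,"z": 0,"wx": 0,"wy": 0,"wz": 0},
    {"x": 0.37,"y": 0.39,"z": 0,"wx": 0,"wy": 0,"wz": 0},
    {"x": 0.1,"y": 0.1,"z": 0,"wx": 0,"wy": 0,"wz": 0},
    {"x": 0,"y": 0,"z": 0,"wx": 0,"wy": 0,"wz": 0},
  ],
)

```text
t: 13.45
position: [0.5031, 0.386, 0.174]
eef_rot: [0.644, 3.075, -0.001]
wrist_force: [0.4, -0.9, 1.0]
opening: 0.996
grasp_force: 0.0
```

```bash
python3 - <<'E'
from h import *
p=manip.snapshot("wrist");plan((.5025,.3868,.18))
print("captop exp",proj(p,(.5025,.3868,.042)),"mid",proj(p,(.5025,.3868,.021)))
for q in("cap_top","cap"):
  for a in manip.trace(p,q)[:3]:
    ys,xs=np.nonzero(a["mask"]);print(q,round(a["confidence"],2),a["centre"],xs.min(),xs.max(),ys.min(),ys.max(),xs.mean(),ys.mean())
cv2.imwrite("pics/h_.png",p["pixels"]); cv2.imwrite("pics/h.png",cv2.resize(p["pixels"][130:250,195:315],(480,480),interpolation=cv2.INTER_CUBIC))
E
```

```text
pos [0.5037 0.3852 0.1742] t 13.5 shift/row [ 0.034  0.021 -0.117] tilt fix deg [-0.05  0.04  0.  ] rotx [-0.915  0.403 -0.001] F [ 0.4 -0.8 -0.2] open 0.996 g 0.0
captop exp [255.07605134 183.46310754] mid [255.10177657 178.19499715]
cap_top 0.76 [258.2, 178.3] 235 281 151 202 257.70994332818134 176.92632663575478
cap 0.71 [258.9, 176.8] 235 281 151 202 257.71503404924044 176.92561550550028
```

View pics/h.png

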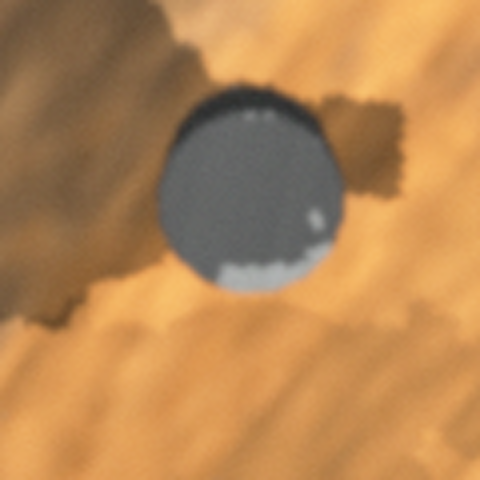

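The cap's top face is centred at about (257.6,179.6).

```bash
python3 - <<'E'
from h import *
p=manip.snapshot("wrist")
c=onz(p,(257.6-1.8,179.6+1.4),.042);print(onz(p,(257.6,179.6),.042),c)
plan((c[0],c[1],.006))
E
```

```text
[0.50109188 0.38910567 0.042     ] [0.50161897 0.3871043  0.042     ]
pos [0.5038 0.385  0.1744] t 13.65 shift/row [0.059 0.021 3.368] tilt fix deg [-0.02  0.03  0.  ] rotx [-0.915  0.404 -0.001] F [0.4 0.3 0.7] open 0.998 g 0.0
```

servo_tool(
  steps=[
    {"x": 0.06,"y": 0.02,"z": 0.4,"wx": 0,"wy": 0,"wz": 0},
    {"x": 0,"y": 0,"z": 0.8,"wx": 0,"wy": 0,"wz": 0},
    {"x": 0,"y": 0,"z": 0.8,"wx": 0,"wy": 0,"wz": 0},
    {"x": 0,"y": 0,"z": 0.6,"wx": 0,"wy": 0,"wz": 0},
    {"x": 0,"y": 0,"z": 0.4,"wx": 0,"wy": 0,"wz": 0},
    {"x": 0,"y": 0,"z": 0.26,"wx": 0,"wy": 0,"wz": 0},
    {"x": 0,"y": 0,"z": 0.1,"wx": 0,"wy": 0,"wz": 0},
    {"x": 0,"y": 0,"z": 0,"wx": 0,"wy": 0,"wz": 0},
  ],
)

```text
t: 14.65
position: [0.5009, 0.3891, 0.0068]
eef_rot: [0.644, 3.074, 0.001]
wrist_force: [-0.1, 0.8, 0.1]
opening: 1.005
grasp_force: 0.0
```

servo_tool(
  steps=[
    {"x": 0,"y": 0,"z": 0,"wx": 0,"wy": 0,"wz": 0},
    {"x": 0,"y": 0,"z": 0,"wx": 0,"wy": 0,"wz": 0},
    {"x": 0,"y": 0,"z": 0,"wx": 0,"wy": 0,"wz": 0},
    {"x": 0,"y": 0,"z": 0,"wx": 0,"wy": 0,"wz": 0},
    {"x": 0,"y": 0,"z": 0,"wx": 0,"wy": 0,"wz": 0},
    {"x": 0,"y": 0,"z": 0,"wx": 0,"wy": 0,"wz": 0},
    {"x": 0,"y": 0,"z": 0,"wx": 0,"wy": 0,"wz": 0},
    {"x": 0,"y": 0,"z": 0,"wx": 0,"wy": 0,"wz": 0},
  ],
  claw=1,
  squeeze=100,
)

```text
t: 15.65
position: [0.5012, 0.3895, 0.0074]
eef_rot: [0.644, 3.074, 0.003]
wrist_force: [0.5, -0.9, 5.8]
opening: 0.481
grasp_force: 101.0
```

```bash
python3 - <<'E'
from h import *
plan((.5834,.1502,.15))
E
```

```text
pos [0.5012 0.3895 0.0074] t 15.65 shift/row [-3.428 -3.719 -2.856] tilt fix deg [ 0.11  0.04 -0.  ] rotx [-0.916  0.401 -0.001] F [ 0.5 -0.9  5.8] open 0.481 g 101.0
```

servo_tool(
  steps=[
    {"x": 0,"y": 0,"z": -0.3,"wx": 0,"wy": 0,"wz": 0},
    {"x": 0,"y": 0,"z": -0.7,"wx": 0,"wy": 0,"wz": 0},
    {"x": 0,"y": 0,"z": -0.7,"wx": 0,"wy": 0,"wz": 0},
    {"x": -0.1,"y": -0.1,"z": -0.6,"wx": 0,"wy": 0,"wz": 0},
    {"x": -0.3,"y": -0.32,"z": -0.35,"wx": 0,"wy": 0,"wz": 0},
    {"x": -0.5,"y": -0.5,"z": 0,"wx": 0,"wy": 0,"wz": 0},
    {"x": -0.6,"y": -0.7,"z": 0,"wx": 0,"wy": 0,"wz": 0},
    {"x": -0.6,"y": -0.7,"z": 0,"wx": 0,"wy": 0,"wz": 0},
  ],
)

```text
t: 16.65
position: [0.5503, 0.2373, 0.1386]
eef_rot: [-0.645, -3.074, 0.002]
wrist_force: [0.4, 0.1, -0.3]
opening: 0.482
grasp_force: 100.8
```

servo_tool(
  steps=[
    {"x": -0.6,"y": -0.7,"z": 0,"wx": 0,"wy": 0,"wz": 0},
    {"x": -0.45,"y": -0.45,"z": 0,"wx": 0,"wy": 0,"wz": 0},
    {"x": -0.2,"y": -0.2,"z": 0,"wx": 0,"wy": 0,"wz": 0},
    {"x": -0.05,"y": -0.05,"z": 0,"wx": 0,"wy": 0,"wz": 0},
    {"x": 0,"y": 0,"z": 0,"wx": 0,"wy": 0,"wz": 0},
    {"x": 0,"y": 0,"z": 0,"wx": 0,"wy": 0,"wz": 0},
    {"x": 0,"y": 0,"z": 0,"wx": 0,"wy": 0,"wz": 0},
    {"x": 0,"y": 0,"z": 0,"wx": 0,"wy": 0,"wz": 0},
  ],
)

```text
t: 17.65
position: [0.5815, 0.1509, 0.1388]
eef_rot: [-0.642, -3.075, -0.0]
wrist_force: [1.4, -0.3, -1.2]
opening: 0.48
grasp_force: 100.8
```

```bash
python3 - <<'E'
from h import *
plan((.5834,.1502,.14)); s=manip.state()["position"]
out=[]
for n in("side","wrist"):
    p=manip.snapshot(n);q=np.array([.5835,.1505,.115]);u,v=proj(p,q).astype(int);h=34 if n=="side" else 70
    u0=min(max(u-h,0),512-2*h);v0=min(max(v-h,0),384-2*h)
    print(n,"origin",u0,v0,"scale",400/2/h,"rim",proj(p,(.5835,.1505,.08)),"celltop",proj(p,(.5835,.1505,.1)),"capfoot",proj(p,(s[0],s[1],s[2]-.007)),"captop",proj(p,(s[0],s[1],s[2]+.035)))
    out.append(cv2.resize(p["pixels"][v0:v0+2*h,u0:u0+2*h],(400,400),interpolation=cv2.INTER_CUBIC))
cv2.imwrite("pics/i.png",np.hstack(out))
E
```

```text
pos [0.5815 0.1509 0.1388] t 17.65 shift/row [-0.041  0.003 -0.024] tilt fix deg [ 0.01 -0.01  0.  ] rotx [-0.916  0.4    0.   ] F [ 1.4 -0.3 -1.2] open 0.48 g 100.8
side origin 226 161 scale 5.882352941176471 rim [260.49573863 209.0891997 ] celltop [260.3595238  201.50675402] capfoot [259.09465521 188.97617289] captop [258.74728431 171.50545917]
wrist origin 184 164 scale 2.857142857142857 rim [255.01932415 213.66373892] celltop [255.00685206 224.49213531] capfoot [254.12071703 243.34438502] captop [253.78221996 289.19786565]
```

View pics/i.png

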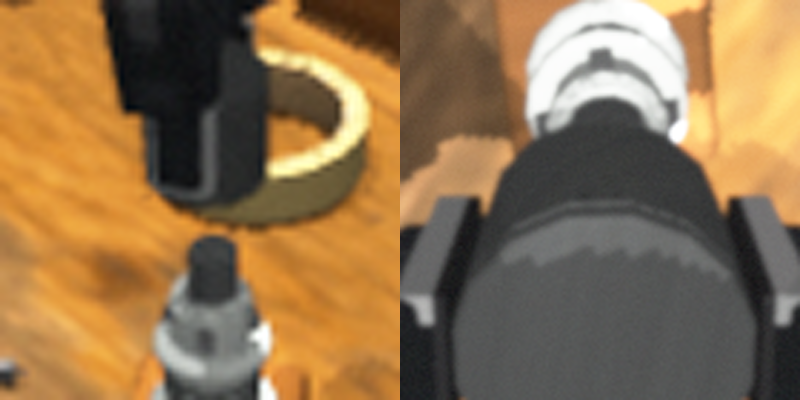

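In the side crop, the cap centre is about 5 crop pixels (roughly 1.8 mm) left of the barrel axis. That matches the TCP's x error, so I'll correct it and lower to just above the teeth. The cell and cap look straight.

servo_tool(
  steps=[
    {"x": -0.04,"y": 0,"z": 0,"wx": 0,"wy": 0,"wz": 0},
    {"x": 0,"y": 0,"z": 0.1,"wx": 0,"wy": 0,"wz": 0},
    {"x": 0,"y": 0,"z": 0.2,"wx": 0,"wy": 0,"wz": 0},
    {"x": 0,"y": 0,"z": 0.2,"wx": 0,"wy": 0,"wz": 0},
    {"x": 0,"y": 0,"z": 0.2,"wx": 0,"wy": 0,"wz": 0},
    {"x": 0,"y": 0,"z": 0.2,"wx": 0,"wy": 0,"wz": 0},
    {"x": 0,"y": 0,"z": 0.15,"wx": 0,"wy": 0,"wz": 0},
    {"x": 0,"y": 0,"z": 0,"wx": 0,"wy": 0,"wz": 0},
  ],
)

```text
t: 18.75
position: [0.583, 0.1496, 0.0855]
eef_rot: [-0.643, -3.074, 0.001]
wrist_force: [-0.4, 0.1, 1.0]
opening: 0.479
grasp_force: 100.9
```

```bash
python3 - <<'E'
from h import *
plan((.5834,.1502,.0654))
E
```

```text
pos [0.583  0.1496 0.0855] t 18.75 shift/row [-0.002  0.015  0.403] tilt fix deg [-0.04 -0.06  0.  ] rotx [-0.916  0.401  0.001] F [-0.4  0.1  1. ] open 0.479 g 100.9
```

Free so far. I'll press in small steps.

servo_tool(
  steps=[
    {"x": 0,"y": 0.01,"z": 0.06,"wx": 0,"wy": 0,"wz": 0},
    {"x": 0,"y": 0,"z": 0.06,"wx": 0,"wy": 0,"wz": 0},
    {"x": 0,"y": 0,"z": 0.05,"wx": 0,"wy": 0,"wz": 0},
    {"x": 0,"y": 0,"z": 0.05,"wx": 0,"wy": 0,"wz": 0},
    {"x": 0,"y": 0,"z": 0.04,"wx": 0,"wy": 0,"wz": 0},
    {"x": 0,"y": 0,"z": 0,"wx": 0,"wy": 0,"wz": 0},
    {"x": 0,"y": 0,"z": 0,"wx": 0,"wy": 0,"wz": 0},
    {"x": 0,"y": 0,"z": 0,"wx": 0,"wy": 0,"wz": 0},
  ],
  squeeze=120,
)

```text
t: 19.75
position: [0.5833, 0.151, 0.0741]
eef_rot: [-0.643, -3.074, -0.002]
wrist_force: [-4.6, 2.1, 8.2]
opening: 0.479
grasp_force: 121.8
```

servo_tool(
  steps=[
    {"x": 0,"y": 0,"z": 0.04,"wx": 0,"wy": 0,"wz": 0},
    {"x": 0,"y": 0,"z": 0.04,"wx": 0,"wy": 0,"wz": 0},
    {"x": 0,"y": 0,"z": 0.04,"wx": 0,"wy": 0,"wz": 0},
    {"x": 0,"y": 0,"z": 0.04,"wx": 0,"wy": 0,"wz": 0},
    {"x": 0,"y": 0,"z": 0,"wx": 0,"wy": 0,"wz": 0},
    {"x": 0,"y": 0,"z": 0,"wx": 0,"wy": 0,"wz": 0},
    {"x": 0,"y": 0,"z": 0,"wx": 0,"wy": 0,"wz": 0},
    {"x": 0,"y": 0,"z": 0,"wx": 0,"wy": 0,"wz": 0},
  ],
)

```text
t: 20.75
position: [0.5834, 0.1508, 0.0656]
eef_rot: [-0.643, -3.074, -0.001]
wrist_force: [-4.7, 2.2, 6.5]
opening: 0.476
grasp_force: 128.5
```

It has snapped. Now I'll press harder onto the collar.

servo_tool(
  steps=[
    {"x": 0,"y": 0,"z": 0.03,"wx": 0,"wy": 0,"wz": 0},
    {"x": 0,"y": 0,"z": 0.03,"wx": 0,"wy": 0,"wz": 0},
    {"x": 0,"y": 0,"z": 0.02,"wx": 0,"wy": 0,"wz": 0},
    {"x": 0,"y": 0,"z": 0,"wx": 0,"wy": 0,"wz": 0},
    {"x": 0,"y": 0,"z": 0,"wx": 0,"wy": 0,"wz": 0},
    {"x": 0,"y": 0,"z": 0,"wx": 0,"wy": 0,"wz": 0},
    {"x": 0,"y": 0,"z": 0,"wx": 0,"wy": 0,"wz": 0},
    {"x": 0,"y": 0,"z": 0,"wx": 0,"wy": 0,"wz": 0},
  ],
)

```text
t: 21.75
position: [0.5834, 0.1508, 0.0654]
eef_rot: [-0.643, -3.074, -0.003]
wrist_force: [-13.3, -0.2, 31.3]
opening: 0.477
grasp_force: 130.9
```

```bash
python3 - <<'E'
from h import *
plan((.5834,.1502,.0654))
print(manip.close_job())
E
```

```text
pos [0.5834 0.1508 0.0654] t 21.75 shift/row [-0.006 -0.012  0.   ] tilt fix deg [ 0.09 -0.1   0.  ] rotx [-0.916  0.401  0.002] F [-13.3  -0.2  31.3] open 0.477 g 130.9
the job is handed in; nothing more can be done
None
```

I put the fat cell in the barrel and snapped the cap on, and handed the job in at 21.75 s with the gripper still pressing the cap onto the collar at about 31 N; the hand-in gave no verdict.

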